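# Set the print gap of a hinged stencil frame with a wedge

### The arm

A 6-joint arm with a two-finger parallel gripper is mounted at the origin on the work surface. World frame = base frame: x ahead of the robot, y to its left, z up, the work surface at z = 0. Lengths are in mm, angles in rad, forces in N, time in s.
With the tool pointing down it reaches from about 350 to 975 mm from the base axis. Payload 7.1 kg.
Tool frame: the origin (TCP) lies on the centre line of the jaws, within the pads' length; the fingertips stand 17 mm ahead of it and the grasp point (between the pads) lies 2 mm behind it; z points along the fingers, y is the direction in which the jaws open and shut (so a half turn about z gives the same grasp; the last joint's range is limited). The gripper opens to 88 mm and grips with 3 to 60 N. Pads are 20 mm wide; open, the fingers measure 115 mm over their backs; the gripper's body (75 mm by 178 mm) begins 61 mm behind the grasp point.
Start: joints at [-1.131, 0.423, 1.63, -0, 1.089, -0.019], TCP at [276.809, -560.34, 239.675] pointing down, gripper open.
Joint ranges: [-3, 3], [-0.9, 2.11], [0.09, 2.58], [-1.31, 4.45], [0.11, 2.69], [-2.54, 2.54]. Speed limits (rad/s): [2.39, 2.39, 3.01, 3.14, 3.14, 3.14].

### API

Orientations are given as a rotation vector (axis times angle).
In Python, from workcell import ctrl, imaging, workorder gives the robot as it stands. The module is installed in compiled form; this text tells all that it offers.
- The arm moves only by the shell command python3 -m crank 'ROWS' [OPENING]. ROWS is JSON, a list of rows, each an object with "travel": the shift along the tool's x, y, z as a fraction of full scale, a list of three; "turn": the turn about the tool's z as a fraction of full scale. In form: [{"travel": [dx, dy, dz], "turn": turn}, ...]. A call has 1 to 20 rows; each row shifts and turns the pose as measured when the row begins, along the tool's axes as they then stand; what a row does not reach is not made up. Full scale, the value 1, is 5 cm for a shift and 0.1 rad for a turn. A row lasts 1/10 s, in which the tool goes at most 50 mm and 8.59 degrees, less where a joint would pass 70% of its speed; a pose out of reach is approached as far as the arm can. A call with a number of a shift or a turn outside -1 to 1 is refused whole. A call with a gripper value outside its range is refused whole. OPENING is the gripper command: -1 is shut, 1 is fully open, values between are in proportion, set as the call begins (- or left out, the last holds). The fingers move at their own pace and stop on an object; the grip force is fixed at half the most. Time passes only in rows, so rows that do not move let the fingers close. It gives the time, the measured TCP pose, the force and the opening at its end, in the units of the state.
- ctrl.get_obs(): the state, without advancing time (a new reading comes with each control period).
- imaging.get_image(name): name is "scene" or "top" or "wrist"; returns the picture (400x640x3 uint8, blue, green, red); there is no depth.
- imaging.camera_info(name): a dict with "camera_matrix" (3x3 intrinsics, pixels), "rvec" (rotation vector, rad) and "tvec" (3), from world to camera coordinates, as OpenCV has them. Camera axes: x right, y down, z forward; pixel columns grow to the right and rows downward; lengths in mm; the calibration is good to about 2 mm. A picture is of the moment at which its call begins: read the wrist's pose just before it. camera_info takes no time and is no camera call; for the wrist camera it gives the pose at the moment of the call.
- workorder.close_job(): hands the job in, once; it reports no verdict.
The state is a dict: "t": time; "qpos": joint angles; "qvel": joint speeds; "joint_torque": joint torques, N m; "ee_pos": TCP position; "orientation": TCP orientation; "ft_force": force on the tool from outside, world axes, zero at the start; "moment": the same for the moment, N m; "width": finger opening in mm.
Only numpy, scipy, OpenCV 4.12 (cv2) and the standard library are available. Lean on these libraries where they do the work, as an engineer would, in place of code of your own. Each camera call takes 0.05 s, during which the arm holds its last target.

### The job

Set the print gap of the stencil press: lower the raised stencil frame gently onto its two rest pads, without letting it drop, and let go of it. Then take the wooden wedge from the table, lay it flat on the board and push it straight in, thin end first, under the middle of the frame's front rail until the rail has just lifted about 3 mm off its pads. Finish there with the wedge still held in the gripper and carrying the frame, so that I can tighten the clamps, and leave the tape, jar, spray bottle and squeegee alone.

Things in the scene. Friction and masses are not known exactly. Their poses are not given: they have to be found in the camera images.
- press: Stencil press, fixed: a grey board 420 x 300 mm, 18 mm thick, with two hinge clamps at its back end and a hinged wooden frame; its front faces the robot's left. Origin: centre of the board's underside, on the table; x from front to hinge, y along the hinge, z up. With the frame down its front edge is at x = -90 mm; bare board lies in front of it to x = -210 mm.
- frame (a joint): Frame angle, rad: 0 resting on its pads, growing as the front rises; starts at 1.0 to 1.3. Pivot: the line along y at x = 165, z = 36.5 mm in the press's axes. Wooden frame 240 mm deep, 260 wide, rails 28 wide, 25 high, metal stencil inside, 0.55 kg. The stiff hinge keeps it up above 1.0; lower down it falls if not held. 0.0118 rad = front edge 3 mm off the pads; lifting it takes 4 to 5 N.
- frame_knob (a point): Centre of the black ball knob, 30 mm across, on a 12 mm stem on the middle of the frame's front rail, 35 mm above the rail's top. It swings about the pivot with the frame: in the frame's axes (those of the press when down) it is 241 mm in front of the pivot and 47.5 mm above it. Frame down: 84 mm above the table.
- frame_edge (a point): Middle of the lower front edge of the frame's front rail, 255 mm in front of the pivot and 12.5 mm below it in the frame's axes; the wedge meets the frame here. With the frame down it is 24 mm above the table, 6 mm above the board: a clear slot. The pads are rubber, 6 mm high, 18 mm across, on the board under the rail, 115 mm left and right of its middle.
- wedge_center (a point): Centre of the loose beech wedge, half-way along and half-way up (7 mm above its flat underside). 154 mm long, 36 mm wide with upright parallel sides, 3 mm thick at the thin end, 25 mm at the thick end: its top slopes 1 in 7. x points to the thin end (77 mm away), z up. Starts flat on the table before the press's front end, beside the tape, thin end roughly away from the robot; 60 g.
- wedge_tip (a point): Middle of the thin end of the wedge, on its underside; axes as the wedge.
- tape: Bystander: a roll of yellow tape, 96 mm across, 36 mm high, lying flat on the table beside the wedge. Origin: centre of its underside.
- jar: Bystander: a glass jar with a black lid, 74 mm across, 85 mm high, standing. Origin: centre of its underside.
- sprayer: Bystander: a spray bottle, 72 mm across, 190 mm high, standing. Origin: centre of its underside.
- squeegee: Bystander: a squeegee, 200 x 66 x 26 mm, lying flat. Origin: near the middle of its underside.
Things that resemble listed ones, but are neither listed nor needed, are in the scene too. Of the things shaped like the part that bears wedge_center, the wooden one is meant.

How it is judged (in metres and radians):
On the way, in this order (a step that is already met when the one before it is completed fails the run):
1. the frame is down on its rest pads and let go, the wedge not yet under it (value of joint frame below 0.004 rad and contact force between each of the arm, the fingers and frame below 0.2 N and x of wedge_tip in the frame of press below -0.09 m), for 0.2 s.
2. the thin end of the wedge is under the front rail, lying on the board, while the frame still rests on its pads (value of joint frame below 0.004 rad and x of wedge_tip in the frame of press between -0.087 and -0.05 m and z of wedge_tip in the frame of press below 0.022 m and y of wedge_tip in the frame of press between -0.06 and 0.06 m), for 0.05 s.
At the end, for the whole second after the job is handed in: The frame's front edge stands 1.5 to 5 mm above rest, borne by the wedge alone (over 0.3 N on frame and on board), which lies flat on the board, tip under the rail within 50 mm of its middle, within 0.25 rad of straight, and is still gripped (over 2 N). The robot is off the frame; all is still (value of joint frame between 0.006 and 0.0196 rad and contact force between wedge and frame above 0.3 N and contact force between wedge and press above 0.3 N and contact force between the fingers and wedge above 2 N and contact force between each of the arm, the fingers and frame below 0.2 N and x of wedge_tip in the frame of press above -0.085 m and z of wedge_center in the frame of press below 0.028 m and angle between wedge_center's own z axis and vertical below 0.06 rad and y of wedge_tip in the frame of press between -0.05 and 0.05 m and angle between the x axis of wedge_center and the x axis of press, either way round below 0.25 rad and linear speed of wedge below 0.02 m/s and velocity of joint frame between -0.1 and 0.1 rad/s); the arm keeps its last pose, push and grip.
It fails at once if the frame dropped or slammed (faster than 1 rad/s downward) (velocity of joint frame below -1 rad/s).
It fails at once if the tape, jar, spray bottle or squeegee was shifted by more than 20 mm or knocked over (distance of any of tape, jar, sprayer, squeegee from where it was at the start of the episode above 0.02 m or angle between any of jar, sprayer's own z axis and vertical above 0.4 rad).
It also fails if it takes over 64 s, if anything falls off the work surface, if the arm or the gripper's body presses on something with over 40 N, if the wrist force passes 120 N, or if a joint passes its speed limit or range.

## Working session

There is one attempt and no reset: what is moved stays moved. The work goes in short steps, Python scripts to look and compute and a shell command to move; the robot and the scene stay as the last step left them, time stands still between calls to the robot, and variables do not carry over. Pictures are saved under pics/ and viewed, and the job is handed in when it is done.

```bash
mkdir -p pics; cat > h.py <<'E'
import numpy as np, cv2
from workcell import ctrl, imaging
def cam(n):
    c=imaging.camera_info(n);K=np.array(c["camera_matrix"],float);R=cv2.Rodrigues(np.array(c["rvec"],float))[0];t=np.array(c["tvec"],float).ravel();return K,R,t
def ray(n,px,C=None):
    K,R,t=C or cam(n);d=R.T@np.linalg.inv(K)@np.array([px[0],px[1],1.]);return -R.T@t,d
def onz(n,px,z,C=None):
    o,d=ray(n,px,C);return o+d*(z-o[2])/d[2]
def proj(n,P,C=None):
    K,R,t=C or cam(n);q=K@(R@np.array(P,float)+t);return q[:2]/q[2]
E
python3 - <<'E'
from h import *
for n in("scene","top","wrist"):
    im=imaging.get_image(n);cv2.imwrite(f"pics/{n}0.png",im)
    K,R,t=cam(n);print(n,K[0,0],(-R.T@t).round(),R[2].round(2))
print(ctrl.get_obs())
E
```

```text
scene 498.93295025119676 [1331.  245. 1353.] [-0.52 -0.17 -0.83]
top 419.587187410225 [ 321.  -26. 1699.] [ 0.15  0.01 -0.99]
wrist 299.0481216792673 [ 343. -526.  384.] [-0.24 -0.12 -0.96]
{'t': 0.15, 'qpos': array([-1.13096880e+00,  4.23727106e-01,  1.63047894e+00,  4.16848597e-06,
        1.08857994e+00, -1.89404688e-02]), 'qvel': array([ 0.00165254, -0.00340255, -0.00263314, -0.00053586,  0.00061068,
        0.00026358]), 'joint_torque': array([ 1.05474257e-03, -5.44982564e+01, -2.73918593e+01,  6.43814821e-02,
        2.03551847e-02, -7.83008159e-05]), 'ee_pos': array([ 276.66638968, -559.98804042,  239.05561107]), 'orientation': array([-3.05816729e+00, -7.14059615e-01,  3.85749774e-04]), 'ft_force': array([ 0.3239968 , -0.11501244, -0.37663494]), 'moment': array([-0.02893534,  0.01752229,  0.0054814 ]), 'width': 87.73152095799709}
```

View pics/scene0.png

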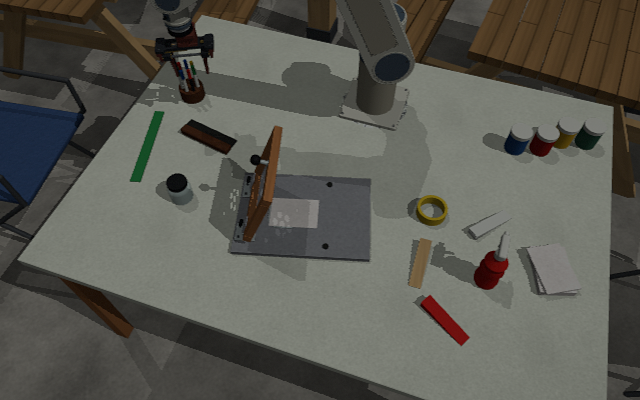

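View pics/top0.png

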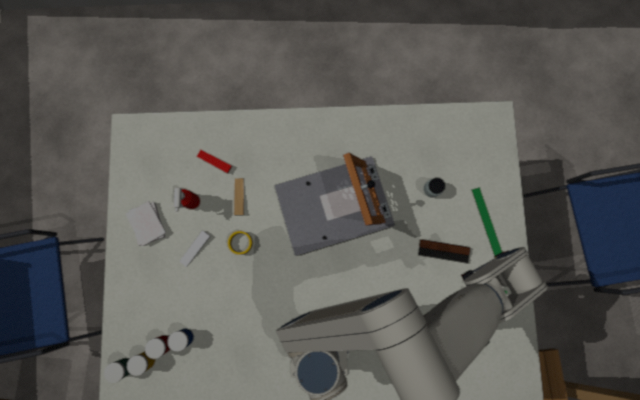

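View pics/wrist0.png

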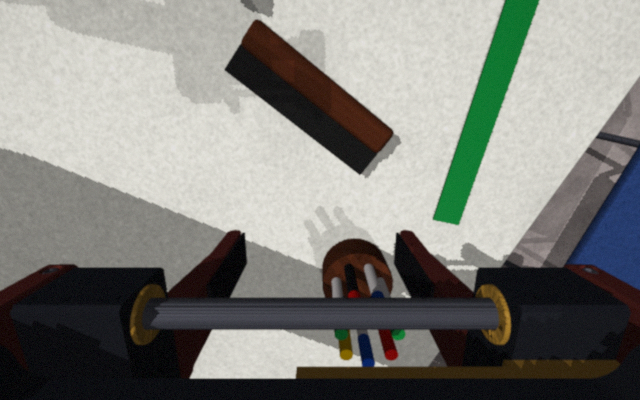

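```bash
python3 - <<'E'
from h import *
s=cv2.imread("pics/scene0.png");t=cv2.imread("pics/top0.png")
cv2.imwrite("pics/a.png",cv2.resize(s[110:270,165:385],None,fx=3.6,fy=3.6,interpolation=cv2.INTER_CUBIC))
cv2.imwrite("pics/b.png",cv2.resize(t[140:265,180:410],None,fx=3.4,fy=3.4,interpolation=cv2.INTER_CUBIC))
cv2.imwrite("pics/c.png",cv2.resize(s[180:360,380:520],None,fx=3.3,fy=3.3,interpolation=cv2.INTER_CUBIC))
E
```

```text
(no output)
```

View pics/a.png

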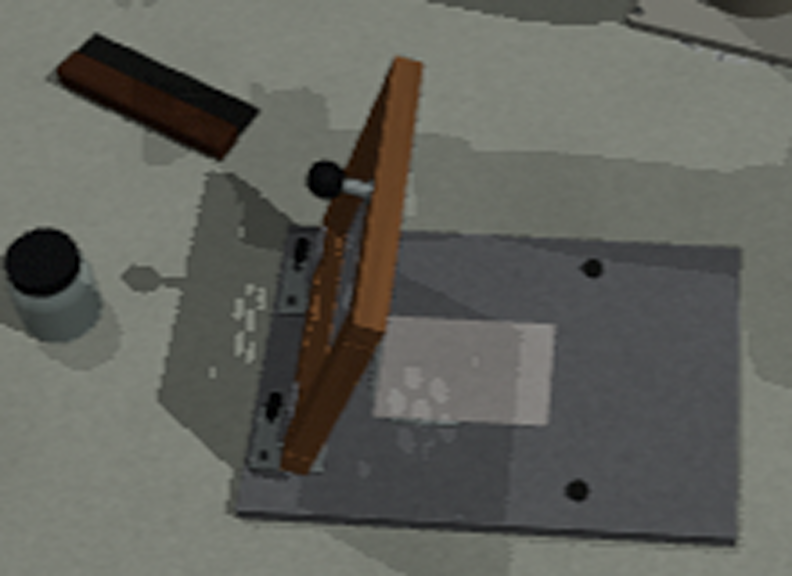

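View pics/b.png

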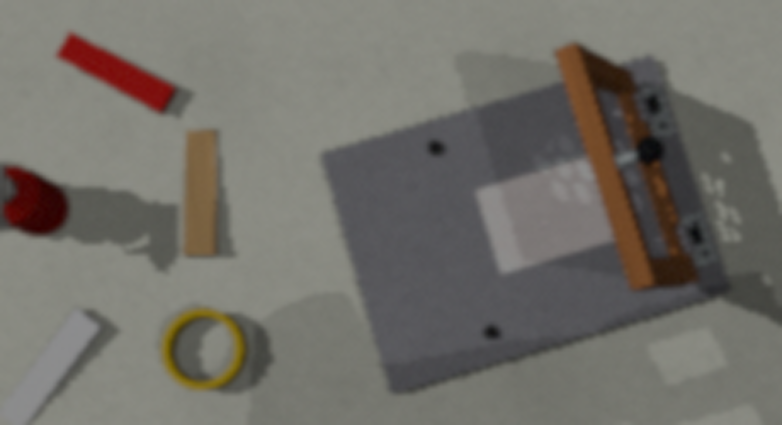

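View pics/c.png

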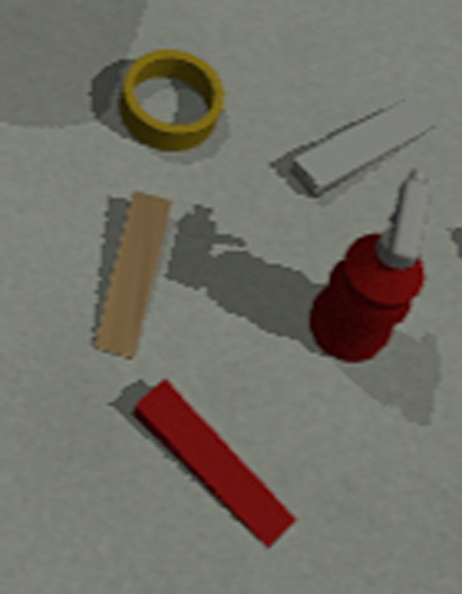

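```bash
python3 - <<'E'
from h import *
T=lambda x,y:(x/3.4+180-.5+.5/3.4,y/3.4+140-.5+.5/3.4)
A=lambda x,y:(x/3.6+165-.36,y/3.6+110-.36)
C=lambda x,y:(x/3.3+380-.35,y/3.3+180-.35)
print("boardscene",[onz("scene",A(*p),18).round() for p in[(740,248),(737,538),(238,514)]])
print("boardtop",[onz("top",T(*p),18).round() for p in[(321,155),(396,390),(730,292),(648,57)]])
print("pads",[onz("scene",A(*p),24).round() for p in[(592,268),(577,491)]],[onz("top",T(*p),24).round() for p in[(491,332),(436,147)]])
# knob triangulate
o1,d1=ray("scene",A(325,180));o2,d2=ray("top",T(650,150))
d1/=np.linalg.norm(d1);d2/=np.linalg.norm(d2)
s=np.linalg.lstsq(np.c_[d1,-d2],o2-o1,rcond=None)[0]
p,q=o1+d1*s[0],o2+d2*s[1];print("knob",p.round(),q.round())
print("wedge scene thick",[onz("scene",C(*p),25).round() for p in[(135,192),(170,201)]],"thin",[onz("scene",C(*p),3).round() for p in[(94,347),(131,358)]])
print("wedge top thick",[onz("top",T(*p),25).round() for p in[(184,255),(215,255)]],"thin",[onz("top",T(*p),3).round() for p in[(187,131),(217,131)]])
print("tape",onz("top",T(203,350),36).round(),onz("scene",C(172,88),36).round())
print("sprayer",onz("scene",(492,283),0),"jar",onz("scene",A(60,325),0))
# squeegee is long brown
E
```

```text
boardscene [array([355.,  83.,  18.]), array([643., 161.,  18.]), array([ 755., -240.,   18.])]
boardtop [array([641., 158.,  18.]), array([359.,  74.,  18.]), array([ 462., -322.,   18.]), array([ 749., -239.,   18.])]
pads [array([425., -38.,  24.]), array([647.,  22.,  24.])] [array([423., -39.,  24.]), array([645.,  20.,  24.])]
knob [ 586. -202.  279.] [ 586. -203.  279.]
wedge scene thick [array([527., 289.,  25.]), array([526., 322.,  25.])] thin [array([679., 290.,   3.]), array([679., 323.,   3.])]
wedge top thick [array([524., 321.,  25.]), array([523., 284.,  25.])] thin [array([678., 322.,   3.]), array([677., 286.,   3.])]
tape [411. 297.  36.] [410. 298.  36.]
sprayer [593.13785723 522.32499279   0.        ] jar [ 623.32007352 -479.09056047    0.        ]
```

Candidates for the wedge, as top-view pixels: beech (240,197), red (215,160), grey/white (197,247), and the green ruler (487,220). The crop shows (240,197) is the wooden one. Its corners give 154 x 36 mm, thin end toward +x, next to the tape. The knob's distance from the pivot measures 245.7 mm against 245.6 expected, so the frame angle is about 1.215. The pads lie 230 mm apart, as they should.

I'll raise the arm first and turn it.

```bash
python3 -m crank '[{"travel":[0,0,-0.8],"turn":0},{"travel":[0,0,-0.8],"turn":0},{"travel":[0,0,-0.8],"turn":0},{"travel":[0,0,-0.4],"turn":-1},{"travel":[0,0,0],"turn":-1},{"travel":[0,0,0],"turn":-1}]' 1
cat >> h.py <<'E'
U=np.array([.2588,-.9659,0]);V=np.array([.9659,.2588,0]);O=np.array([554,-81.5,0])
def P(x,y,z): return O+x*U+y*V+np.array([0,0,z])
def toP(p): d=np.array(p)-O;return np.array([d@U,d@V,d[2]])
def st(target=None,yawx=None):
    o=ctrl.get_obs();R=cv2.Rodrigues(np.array(o["orientation"]))[0]
    print("t",o["t"],"pos",o["ee_pos"].round(1),"press",toP(o["ee_pos"]).round(1),"yawx",round(np.arctan2(R[1,0],R[0,0]),4),"tilt",R[:,2].round(3),"F",o["ft_force"].round(1),"w",round(o["width"],1),"q6",o["qpos"][5].round(2))
    if target is not None: print("d tool",(R.T@(np.array(target)-o["ee_pos"])).round(1))
    if yawx is not None:
        e=-(yawx-np.arctan2(R[1,0],R[0,0]));print("turn",round((e+np.pi)%(2*np.pi)-np.pi,3))
E
python3 -c "
from h import *
st(P(125.7,-.5,370),1.833)"
```

```text
t: 0.75
ee_pos: [276.2, -559.0, 382.0]
orientation: [-2.906, -1.175, 0.001]
ft_force: [0.5, -0.3, -0.1]
width: 87.7
t 0.75 pos [ 276.2 -559.   382. ] press [ 389.3 -391.9  382. ] yawx 0.7683 tilt [-0.003  0.007 -1.   ] F [ 0.5 -0.3 -0.1] w 87.7 q6 -0.33
d tool [470.1 -40.5  13.3]
turn -1.065
```

```bash
python3 -m crank '[{"travel":[0,0,0],"turn":-1},{"travel":[0,0,0],"turn":-1},{"travel":[0,0,0],"turn":-1},{"travel":[0,0,0],"turn":-1},{"travel":[0,0,0],"turn":-1},{"travel":[0,0,0],"turn":-1},{"travel":[0,0,0],"turn":-1},{"travel":[0,0,0],"turn":-1},{"travel":[0,0,0],"turn":-1},{"travel":[0,0,0],"turn":-1},{"travel":[0,0,0],"turn":-0.3},{"travel":[0,0,0],"turn":0}]' 1
python3 -c "
from h import *
st(P(125.7,-.5,370),1.833)"
```

```text
t: 1.95
ee_pos: [275.3, -557.0, 378.6]
orientation: [-1.89, -2.494, -0.01]
ft_force: [1.2, 0.2, -0.0]
width: 87.5
t 1.95 pos [ 275.3 -557.   378.6] press [ 387.2 -392.3  378.6] yawx 1.845 tilt [-0.006  0.013 -1.   ] F [ 1.2  0.2 -0. ] w 87.5 q6 -1.41
d tool [256.5 395.1  11.2]
turn 0.012
```

```bash
python3 -m crank '[{"travel":[0.5,0.79,0],"turn":0},{"travel":[0.5,0.79,0],"turn":0},{"travel":[0.5,0.79,0],"turn":0},{"travel":[0.5,0.79,0],"turn":0},{"travel":[0.5,0.79,0],"turn":0},{"travel":[0.5,0.79,0],"turn":0},{"travel":[0.5,0.79,0],"turn":0},{"travel":[0.5,0.79,0],"turn":0},{"travel":[0.5,0.79,0],"turn":0},{"travel":[0,0,0],"turn":0}]' 1
python3 - <<'E'
from h import *
st(P(125.7,-.5,340),1.833)
im=imaging.get_image("wrist");cv2.imwrite("pics/w1.png",im)
print(proj("wrist",P(125.7,-.5,279)))
E
```

```text
t: 2.95
ee_pos: [567.2, -235.1, 378.5]
orientation: [-1.91, -2.476, -0.011]
ft_force: [0.1, -1.1, -0.4]
width: 87.9
t 2.95 pos [ 567.2 -235.1  378.5] press [151.7 -27.  378.5] yawx 1.8274 tilt [-0.007  0.014 -1.   ] F [ 0.1 -1.1 -0.4] w 87.9 q6 -0.68
d tool [25.6 26.5 38.8]
turn -0.006
[354.47394862 178.18702111]
```

View pics/w1.png

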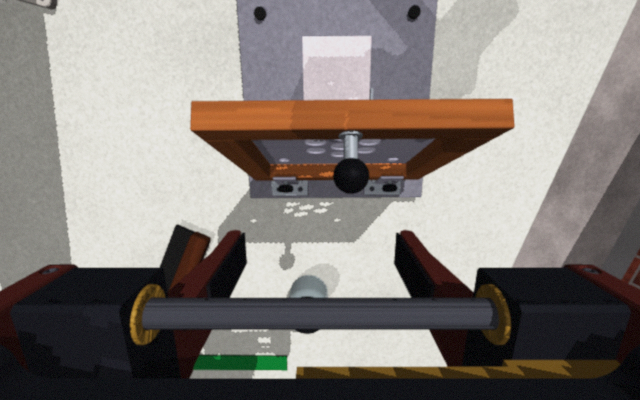

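```bash
python3 -m crank '[{"travel":[0.26,0.27,0.2],"turn":0},{"travel":[0.26,0.27,0.2],"turn":0},{"travel":[0,0,0.4],"turn":0},{"travel":[0,0,0],"turn":0}]' 1
python3 - <<'E'
from h import *
st(P(125.7,-.5,277),1.833)
im=imaging.get_image("wrist");cv2.imwrite("pics/w2.png",im)
for y in(-4,0,4):print(y,proj("wrist",P(125.7,y,279)))
E
```

```text
t: 3.4
ee_pos: [584.0, -204.9, 336.8]
orientation: [-1.916, -2.471, -0.006]
ft_force: [-0.2, 0.6, 0.1]
width: 88.2
t 3.4 pos [ 584.  -204.9  336.8] press [127.   -3.  336.8] yawx 1.8225 tilt [-0.009  0.012 -1.   ] F [-0.2  0.6  0.1] w 88.2 q6 -0.61
d tool [ 0.5  2.8 59.8]
turn -0.01
-4 [318.08107649 222.93072363]
0 [323.60453989 222.87665323]
4 [329.12930892 222.82257005]
```

View pics/w2.png

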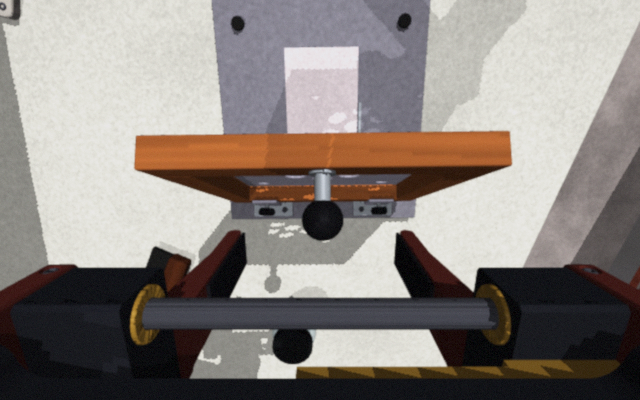

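The knob is at (322,220) against (323,223) predicted, so they agree. Descending and gripping.

```bash
python3 -m crank '[{"travel":[0.02,0.04,0.4],"turn":-0.1},{"travel":[0,0,0.4],"turn":0},{"travel":[0,0,0.36],"turn":0},{"travel":[0,0,0],"turn":0}]' 1
python3 - <<'E'
from h import *
st(P(125.7,-1,277),1.833)
E
python3 -m crank '[{"travel":[0,0,0],"turn":0},{"travel":[0,0,0],"turn":0},{"travel":[0,0,0],"turn":0},{"travel":[0,0,0],"turn":0},{"travel":[0,0,0],"turn":0},{"travel":[0,0,0],"turn":0}]' -1
python3 - <<'E'
from h import *
st(P(125.7,-1,277),1.833)
E
```

```text
t: 3.85
ee_pos: [587.0, -206.5, 283.8]
orientation: [-1.914, -2.483, -0.01]
ft_force: [-0.0, -0.2, 0.6]
width: 87.7
t 3.85 pos [ 587.  -206.5  283.8] press [129.3  -0.5 283.8] yawx 1.8282 tilt [-0.001  0.009 -1.   ] F [-0.  -0.2  0.6] w 87.7 q6 -0.62
d tool [ 3.6 -0.6  6.8]
turn -0.005
t: 4.45
ee_pos: [588.9, -208.6, 289.7]
orientation: [1.92, 2.485, 0.013]
ft_force: [-0.1, -0.6, -0.9]
width: 43.4
t 4.45 pos [ 588.9 -208.6  289.7] press [131.8   0.8 289.7] yawx 1.8262 tilt [ 0.006  0.006 -1.   ] F [-0.1 -0.6 -0.9] w 43.4 q6 -0.62
d tool [ 6.1 -2.  12.8]
turn -0.007
```

```bash
python3 -m crank '[{"travel":[0.06,-0.02,0.13],"turn":0},{"travel":[0.06,-0.02,0.13],"turn":0}]' 0.1
python3 - <<'E'
from h import *
for i in range(4):
  st(P(125.7,-1,277),1.833)
E
python3 -m crank '[{"travel":[0,0,0],"turn":0}]' 0.1
```

```text
t: 4.65
ee_pos: [586.0, -203.3, 277.0]
orientation: [1.919, 2.483, 0.014]
ft_force: [-1.1, -0.6, -0.2]
width: 48.2
t 4.65 pos [ 586.  -203.3  277. ] press [125.9  -0.6 277. ] yawx 1.826 tilt [ 0.008  0.005 -1.   ] F [-1.1 -0.6 -0.2] w 48.2 q6 -0.62
d tool [ 0.2 -0.4  0. ]
turn -0.007
t 4.65 pos [ 586.  -203.3  277. ] press [125.9  -0.6 277. ] yawx 1.826 tilt [ 0.008  0.005 -1.   ] F [-1.1 -0.6 -0.2] w 48.2 q6 -0.62
d tool [ 0.2 -0.4  0. ]
turn -0.007
t 4.65 pos [ 586.  -203.3  277. ] press [125.9  -0.6 277. ] yawx 1.826 tilt [ 0.008  0.005 -1.   ] F [-1.1 -0.6 -0.2] w 48.2 q6 -0.62
d tool [ 0.2 -0.4  0. ]
turn -0.007
t 4.65 pos [ 586.  -203.3  277. ] press [125.9  -0.6 277. ] yawx 1.826 tilt [ 0.008  0.005 -1.   ] F [-1.1 -0.6 -0.2] w 48.2 q6 -0.62
d tool [ 0.2 -0.4  0. ]
turn -0.007
t: 4.75
ee_pos: [585.1, -202.6, 275.6]
orientation: [1.92, 2.485, 0.013]
ft_force: [-0.1, -0.3, -0.1]
width: 48.5
```

```bash
python3 -m crank '[{"travel":[0,0,-0.02],"turn":0},{"travel":[0,0,0],"turn":0},{"travel":[0,0,0],"turn":0}]' -1
python3 - <<'E'
from h import *
st(P(125.7,-1,277),1.833)
E
```

```text
t: 5.05
ee_pos: [584.6, -202.4, 276.1]
orientation: [-1.92, -2.487, -0.012]
ft_force: [0.0, 0.0, -0.1]
width: 28.8
t 5.05 pos [ 584.6 -202.4  276.1] press [124.7  -1.7 276.1] yawx 1.8267 tilt [ 0.004  0.006 -1.   ] F [ 0.   0.  -0.1] w 28.8 q6 -0.61
d tool [-1.   0.7 -0.9]
turn -0.006
```

```bash
python3 -m crank '[{"travel":[0,0,0],"turn":0},{"travel":[0,0,0],"turn":0}]' -1
python3 - <<'E'
from h import *
st(P(125.7,-1,277),1.833)
cv2.imwrite("pics/w3.png",imaging.get_image("wrist"))
# plan knob arc, tool coords deltas: toolx=-press x, toolz=down
a0=1.41
c=lambda a:(165-245.6*np.cos(a),36.5+245.6*np.sin(a))
A=np.linspace(a0,.1946,31)
p=np.array([c(a) for a in A]);d=np.diff(p,axis=0)
for i in range(30):print(i,(A[i+1]-.1946).round(2),p[i+1].round(1),"row",(-d[i]/50).round(3))
E
```

```text
t: 5.25
ee_pos: [584.6, -202.3, 276.1]
orientation: [-1.92, -2.486, -0.012]
ft_force: [-0.0, -0.4, -0.8]
width: 28.5
t 5.25 pos [ 584.6 -202.3  276.1] press [124.6  -1.7 276.1] yawx 1.8266 tilt [ 0.004  0.006 -1.   ] F [-0.  -0.4 -0.8] w 28.5 q6 -0.61
d tool [-1.   0.7 -0.9]
turn -0.006
0 1.17 [115.9 277.1] row [0.196 0.036]
1 1.13 [106.2 275. ] row [0.194 0.044]
2 1.09 [ 96.6 272.4] row [0.192 0.052]
3 1.05 [ 87.1 269.4] row [0.19  0.059]
4 1.01 [ 77.7 266.1] row [0.187 0.067]
5 0.97 [ 68.5 262.3] row [0.185 0.074]
6 0.93 [ 59.4 258.2] row [0.181 0.082]
7 0.89 [ 50.5 253.8] row [0.178 0.089]
8 0.85 [ 41.8 249. ] row [0.174 0.096]
9 0.81 [ 33.3 243.8] row [0.17  0.103]
10 0.77 [ 25.  238.3] row [0.166 0.11 ]
11 0.73 [ 17.  232.5] row [0.161 0.117]
12 0.69 [  9.1 226.3] row [0.156 0.123]
13 0.65 [  1.6 219.8] row [0.151 0.129]
14 0.61 [ -5.7 213.1] row [0.146 0.135]
15 0.57 [-12.7 206. ] row [0.14  0.141]
16 0.53 [-19.4 198.7] row [0.134 0.147]
17 0.49 [-25.9 191.1] row [0.128 0.152]
18 0.45 [-32.  183.2] row [0.122 0.157]
19 0.41 [-37.7 175.1] row [0.116 0.162]
20 0.36 [-43.2 166.8] row [0.109 0.167]
21 0.32 [-48.3 158.3] row [0.102 0.171]
22 0.28 [-53.1 149.5] row [0.095 0.175]
23 0.24 [-57.4 140.6] row [0.088 0.178]
24 0.2 [-61.5 131.5] row [0.081 0.182]
25 0.16 [-65.1 122.2] row [0.073 0.185]
26 0.12 [-68.4 112.9] row [0.066 0.188]
27 0.08 [-71.3 103.3] row [0.058 0.19 ]
28 0.04 [-73.8  93.7] row [0.05  0.193]
29 0.0 [-76.  84.] row [0.042 0.194]
```

View pics/w3.png

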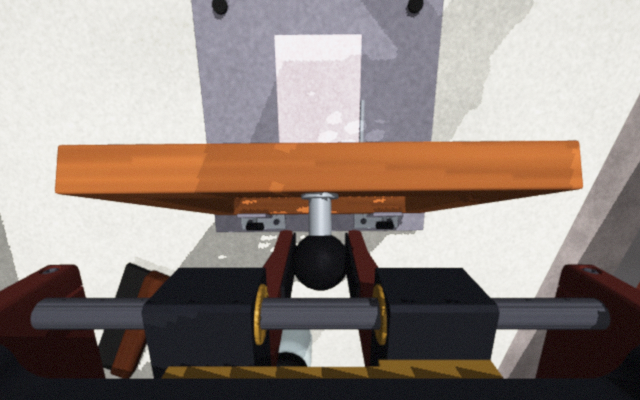

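The ball is between the pads at (320,262). I'll start lowering along the arc in short segments.

```bash
python3 -m crank '[{"travel":[0.19,0,0.04],"turn":0},{"travel":[0.19,0,0.04],"turn":0},{"travel":[0.19,0,0.05],"turn":0},{"travel":[0.19,0,0.06],"turn":0}]' -1
cat >> h.py <<'E'
def arc(n=6,step=10):
    st();o=ctrl.get_obs();p=toP(o["ee_pos"]);x,z=p[0],p[2]+2
    a=np.arctan2(z-36.5,165-x);print("angle",a-.1946,"r",np.hypot(z-36.5,165-x))
    # commanded points on circle relative to measured
    for i in range(n):
        b=a-step/245.6; b=max(b,.19)
        nx,nz=165-245.6*np.cos(b),36.5+245.6*np.sin(b)
        print(i,round(b-.1946,3),"row",((x-nx)/50).round(3),((z-nz)/50).round(3));x,z,a=nx,nz,b
E
python3 -c "
from h import *
arc()"
```

```text
t: 5.7
ee_pos: [574.3, -164.3, 266.2]
orientation: [1.921, 2.484, 0.01]
ft_force: [0.3, -1.2, -2.3]
width: 28.5
t 5.7 pos [ 574.3 -164.3  266.2] press [ 85.2  -1.8 266.2] yawx 1.8254 tilt [ 0.005  0.004 -1.   ] F [ 0.3 -1.2 -2.3] w 28.5 q6 -0.56
angle 1.0446122256196713 r 245.0791664739602
0 1.004 row 0.191 0.059
1 0.963 row 0.185 0.077
2 0.922 row 0.181 0.084
3 0.882 row 0.178 0.091
4 0.841 row 0.174 0.098
5 0.8 row 0.17 0.105
```

Tracking is good: radius 245.1 against 245.6.

```bash
python3 -m crank '[{"travel":[0.19,0,0.06],"turn":0},{"travel":[0.18,0,0.08],"turn":0},{"travel":[0.18,0,0.08],"turn":0},{"travel":[0.18,0,0.09],"turn":0},{"travel":[0.17,0,0.1],"turn":0},{"travel":[0.17,0,0.1],"turn":0}]' -1
python3 -c "
from h import *
arc()"
```

```text
t: 6.3
ee_pos: [558.9, -107.0, 237.7]
orientation: [1.919, 2.487, 0.008]
ft_force: [1.6, -4.9, -6.1]
width: 28.7
t 6.3 pos [ 558.9 -107.   237.7] press [ 25.9  -1.9 237.7] yawx 1.8269 tilt [ 0.004  0.004 -1.   ] F [ 1.6 -4.9 -6.1] w 28.7 q6 -0.47
angle 0.7759933534410081 r 246.2456840425355
0 0.735 row 0.155 0.127
1 0.695 row 0.158 0.123
2 0.654 row 0.153 0.129
3 0.613 row 0.147 0.135
4 0.572 row 0.142 0.141
5 0.532 row 0.136 0.147
```

```bash
python3 -m crank '[{"travel":[0.15,0,0.12],"turn":0},{"travel":[0.15,0,0.12],"turn":0},{"travel":[0.15,0,0.13],"turn":0},{"travel":[0.14,0,0.13],"turn":0},{"travel":[0.14,0,0.14],"turn":0},{"travel":[0.13,0,0.14],"turn":0}]' -1
python3 -c "
from h import *
arc()"
```

```text
t: 6.9
ee_pos: [546.4, -60.7, 195.9]
orientation: [-1.919, -2.486, -0.009]
ft_force: [-0.8, -1.3, -2.5]
width: 28.3
t 6.9 pos [546.4 -60.7 195.9] press [-22.1  -2.  195.9] yawx 1.8269 tilt [ 0.002  0.005 -1.   ] F [-0.8 -1.3 -2.5] w 28.3 q6 -0.4
angle 0.5170524383641344 r 247.07403253592247
0 0.476 row 0.105 0.173
1 0.436 row 0.121 0.159
2 0.395 row 0.115 0.164
3 0.354 row 0.108 0.168
4 0.313 row 0.101 0.173
5 0.273 row 0.094 0.177
```

```bash
python3 -m crank '[{"travel":[0.11,0,0.15],"turn":0},{"travel":[0.12,0,0.15],"turn":0},{"travel":[0.11,0,0.16],"turn":0},{"travel":[0.1,0,0.16],"turn":0},{"travel":[0.1,0,0.17],"turn":0},{"travel":[0.09,0,0.17],"turn":0}]' -1
python3 -c "
from h import *
arc()"
```

```text
t: 7.5
ee_pos: [537.2, -26.6, 143.5]
orientation: [-1.918, -2.485, -0.008]
ft_force: [-2.1, -0.7, -0.4]
width: 28.6
t 7.5 pos [537.2 -26.6 143.5] press [-57.4  -2.  143.5] yawx 1.8267 tilt [ 0.001  0.006 -1.   ] F [-2.1 -0.7 -0.4] w 28.6 q6 -0.34
angle 0.2612993528990863 r 247.68344105497417
0 0.221 row 0.047 0.2
1 0.18 row 0.077 0.185
2 0.139 row 0.069 0.188
3 0.098 row 0.062 0.19
4 0.058 row 0.054 0.193
5 0.017 row 0.046 0.195
```

```bash
python3 -m crank '[{"travel":[0.05,0,0.17],"turn":0},{"travel":[0.07,0,0.17],"turn":0},{"travel":[0.06,0,0.17],"turn":0},{"travel":[0.05,0,0.17],"turn":0},{"travel":[0.05,0,0.15],"turn":0}]' -1
python3 -c "
from h import *
arc()"
```

```text
t: 8.0
ee_pos: [532.8, -10.3, 98.0]
orientation: [-1.917, -2.483, -0.009]
ft_force: [-1.1, -2.8, -2.0]
width: 28.9
t 8.0 pos [532.8 -10.3  98. ] press [-74.2  -2.1  98. ] yawx 1.8265 tilt [-0.     0.007 -1.   ] F [-1.1 -2.8 -2. ] w 28.9 q6 -0.31
angle 0.06484503990450796 r 247.51517801303024
0 0.024 row 0.01 0.204
1 -0.005 row 0.029 0.138
2 -0.005 row 0.0 0.0
3 -0.005 row 0.0 0.0
4 -0.005 row 0.0 0.0
5 -0.005 row 0.0 0.0
```

Small slow steps to contact now.

```bash
python3 -m crank '[{"travel":[0.02,0,0.09],"turn":0},{"travel":[0.02,0,0.08],"turn":0},{"travel":[0.01,0,0.07],"turn":0},{"travel":[0,0,0.05],"turn":0}]' -1
python3 -c "
from h import *
arc(1)"
```

```text
t: 8.4
ee_pos: [531.8, -6.8, 81.5]
orientation: [-1.917, -2.481, -0.009]
ft_force: [-3.8, 4.1, 21.9]
width: 28.3
t 8.4 pos [531.8  -6.8  81.5] press [-77.9  -2.1  81.5] yawx 1.8259 tilt [-0.001  0.009 -1.   ] F [-3.8  4.1 21.9] w 28.3 q6 -0.31
angle -0.0032800660234212353 r 247.3913633519303
0 -0.005 row -0.034 0.013
```

The force is 22 N upward, so the frame is on its pads. Releasing.

```bash
python3 -m crank '[{"travel":[0,0,0],"turn":0},{"travel":[0,0,0],"turn":0},{"travel":[0,0,0],"turn":0},{"travel":[0,0,0],"turn":0}]' 0.7
python3 -c "
from h import *
st()"
```

```text
t: 8.8
ee_pos: [534.7, -7.5, 82.6]
orientation: [-1.92, -2.485, -0.014]
ft_force: [-0.1, 0.2, -1.5]
width: 57.1
t 8.8 pos [534.7  -7.5  82.6] press [-76.4   0.5  82.6] yawx 1.8259 tilt [ 0.005  0.008 -1.   ] F [-0.1  0.2 -1.5] w 57.1 q6 -0.31
```

```bash
python3 -m crank '[{"travel":[0,0,-0.1],"turn":0},{"travel":[0,0,-0.3],"turn":0},{"travel":[0,0,-0.6],"turn":0},{"travel":[0,0,-0.8],"turn":0},{"travel":[0.2,0,-0.8],"turn":0}]' 1
python3 - <<'E'
from h import *
st()
cv2.imwrite("pics/w4.png",imaging.get_image("wrist"))
cv2.imwrite("pics/s4.png",imaging.get_image("scene"))
E
```

```text
t: 9.3
ee_pos: [529.0, 0.3, 213.1]
orientation: [-1.917, -2.478, -0.005]
ft_force: [0.2, 0.2, -0.4]
width: 87.7
t 9.3 pos [5.290e+02 3.000e-01 2.131e+02] press [-85.4  -3.  213.1] yawx 1.8245 tilt [-0.005  0.008 -1.   ] F [ 0.2  0.2 -0.4] w 87.7 q6 -0.28
```

View pics/w4.png

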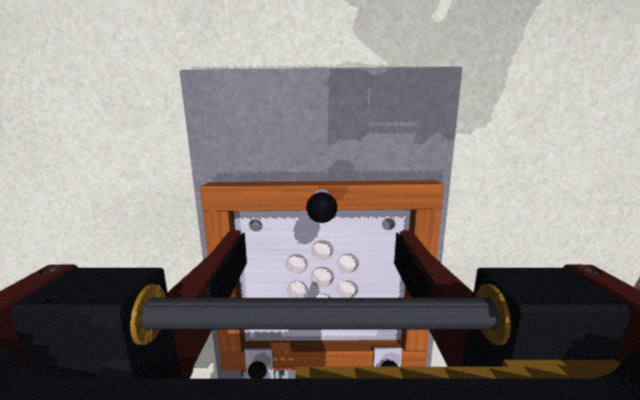

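View pics/s4.png

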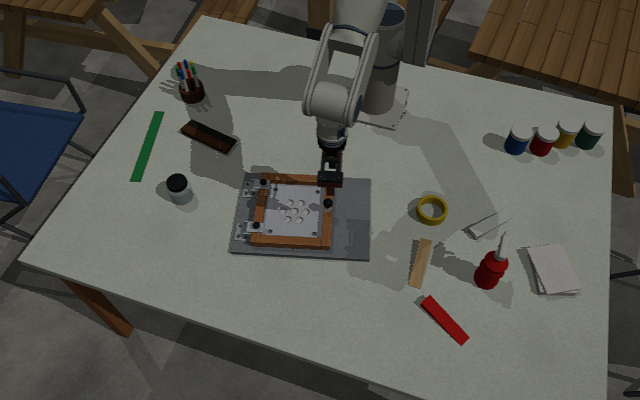

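The frame is flat and the arm is clear of it (knob at wrist pixel (321,207)). Next, the wedge.

```bash
python3 -m crank '[{"travel":[0,0,0],"turn":-1},{"travel":[0,0,0],"turn":-1},{"travel":[0,0,0],"turn":-1},{"travel":[0,0,0],"turn":-1},{"travel":[0,0,0],"turn":-1},{"travel":[0,0,0],"turn":-1},{"travel":[0,0,0],"turn":-1},{"travel":[0,0,0],"turn":-1},{"travel":[0,0,0],"turn":-1},{"travel":[0,0,0],"turn":-1},{"travel":[0,0,0],"turn":-1},{"travel":[0,0,0],"turn":-1},{"travel":[0,0,0],"turn":-1},{"travel":[0,0,0],"turn":0}]' 1
python3 -c "
from h import *
st((562,304,180),3.1416)"
```

```text
t: 10.8
ee_pos: [530.0, 0.1, 215.8]
orientation: [-0.06, 3.134, 0.01]
ft_force: [-0.1, 0.5, -0.7]
width: 87.9
t 10.8 pos [5.300e+02 1.000e-01 2.158e+02] press [-85.   -2.1 215.8] yawx -3.1033 tilt [ 0.007  0.007 -1.   ] F [-0.1  0.5 -0.7] w 87.9 q6 -1.64
d tool [-43.4 302.2  38. ]
turn 0.038
```

```bash
python3 -m crank '[{"travel":[-0.1,0.75,0.05],"turn":0.2},{"travel":[-0.1,0.75,0.05],"turn":0.1},{"travel":[-0.1,0.75,0.05],"turn":0},{"travel":[-0.1,0.75,0.05],"turn":0},{"travel":[-0.1,0.75,0.05],"turn":0},{"travel":[-0.1,0.75,0.05],"turn":0},{"travel":[-0.1,0.75,0.05],"turn":0},{"travel":[-0.1,0.65,0.05],"turn":0},{"travel":[0,0,0],"turn":0}]' 1
python3 - <<'E'
from h import *
st((562,304,60),3.1416)
im=imaging.get_image("wrist");cv2.imwrite("pics/w5.png",im)
C=cam("wrist");print("pred thick",proj("wrist",(525,322,25),C),proj("wrist",(525,286,25),C),"thin",proj("wrist",(679,322,3),C),proj("wrist",(679,286,3),C))
E
```

```text
t: 11.7
ee_pos: [571.1, 304.6, 195.1]
orientation: [0.039, 3.134, 0.01]
ft_force: [0.4, -1.2, -0.7]
width: 87.7
t 11.7 pos [571.1 304.6 195.1] press [-368.5  116.5  195.1] yawx 3.1166 tilt [ 0.007  0.006 -1.   ] F [ 0.4 -1.2 -0.7] w 87.7 q6 -1.08
d tool [ 10.1  -1.7 135.1]
turn -0.025
pred thick [335.71721991 143.986147  ] [300.99301649 144.93758669] thin [336.19910518 267.09990292] [307.41784754 267.86218411]
```

View pics/w5.png

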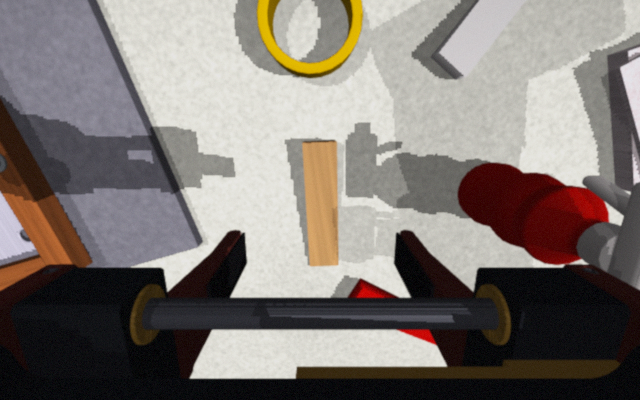

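```bash
python3 - <<'E'
from h import *
C=cam("wrist")
im=cv2.imread("pics/w5.png");h=cv2.cvtColor(im,cv2.COLOR_BGR2HSV)
m=cv2.inRange(h,(8,70,90),(25,200,255));m[:,:280]=0;m[:,350:]=0;m[:120]=0;m[275:]=0
c=max(cv2.findContours(m,0,2)[0],key=cv2.contourArea);b=cv2.boxPoints(cv2.minAreaRect(c));print(b)
b=b[np.argsort(b[:,1])]
for q in b[:2]:print("thick",onz("wrist",q,25,C))
for q in b[2:]:print("thin",onz("wrist",q,3,C))
E
```

```text
[[301.8025  141.12396]
 [335.9688  140.44064]
 [338.4566  264.83087]
 [304.29028 265.5142 ]]
thick [521.39363034 322.30281629  25.        ]
thick [521.13587138 287.00746037  25.        ]
thin [675.93404056 324.85170529   3.        ]
thin [675.62644259 282.22595322   3.        ]
```

```bash
python3 -m crank '[{"travel":[0.1,-0.01,0.6],"turn":-0.2},{"travel":[0.1,-0.01,0.6],"turn":0},{"travel":[0,0,0.6],"turn":0},{"travel":[0,0,0.6],"turn":0},{"travel":[0,0,0.2],"turn":0},{"travel":[0,0,0],"turn":0}]' 1
python3 -c "
from h import *
st((560,304,21),3.1416)"
```

```text
t: 12.35
ee_pos: [561.4, 296.5, 62.4]
orientation: [0.027, 3.134, 0.006]
ft_force: [-0.1, 0.7, -0.2]
width: 87.8
t 12.35 pos [561.4 296.5  62.4] press [-363.2  104.9   62.4] yawx 3.1245 tilt [ 0.007  0.004 -1.   ] F [-0.1  0.7 -0.2] w 87.8 q6 -1.09
d tool [ 1.8  7.3 41.4]
turn -0.017
```

```bash
python3 -m crank '[{"travel":[0.03,0.13,0.25],"turn":-0.2},{"travel":[0,0.01,0.25],"turn":0},{"travel":[0,0,0.2],"turn":0},{"travel":[0,0,0.05],"turn":0}]' 1
python3 -c "
from h import *
st((560,304,21),3.1416)"
```

```text
t: 12.75
ee_pos: [562.7, 304.4, 26.1]
orientation: [-0.004, 3.129, 0.01]
ft_force: [0.2, -0.3, 0.1]
width: 88.1
t 12.75 pos [562.7 304.4  26.1] press [-370.5  108.2   26.1] yawx -3.1391 tilt [ 0.012  0.006 -1.   ] F [ 0.2 -0.3  0.1] w 88.1 q6 -1.1
d tool [ 2.7 -0.4  5. ]
turn 0.003
```

```bash
python3 -m crank '[{"travel":[0.05,0,0.11],"turn":0},{"travel":[0,0,0],"turn":0}]' -0.1
python3 -c "
from h import *
st((560,304,21),3.1416)"
python3 -m crank '[{"travel":[0,0,0],"turn":0},{"travel":[0,0,0],"turn":0},{"travel":[0,0,0],"turn":0}]' -1
python3 -c "
from h import *
st((560,304,21),3.1416)"
```

```text
t: 12.95
ee_pos: [560.1, 304.6, 20.0]
orientation: [-0.004, 3.129, 0.01]
ft_force: [0.5, 1.0, 0.4]
width: 75.2
t 12.95 pos [560.1 304.6  20. ] press [-371.3  105.8   20. ] yawx -3.139 tilt [ 0.012  0.006 -1.   ] F [0.5 1.  0.4] w 75.2 q6 -1.09
d tool [ 0.1 -0.6 -1.1]
turn 0.003
t: 13.25
ee_pos: [560.5, 304.9, 20.7]
orientation: [-0.004, 3.128, 0.011]
ft_force: [-0.3, -0.3, 0.8]
width: 51.4
t 13.25 pos [560.5 304.9  20.7] press [-371.6  106.3   20.7] yawx -3.1388 tilt [ 0.013  0.007 -1.   ] F [-0.3 -0.3  0.8] w 51.4 q6 -1.09
d tool [ 0.5 -0.9 -0.3]
turn 0.003
```

```bash
python3 -m crank '[{"travel":[0,0,0],"turn":0},{"travel":[0,0,0],"turn":0},{"travel":[0,0,0],"turn":0},{"travel":[0,0,0],"turn":0}]' -1
python3 - <<'E'
from h import *
st((560,304,21),3.1416)
im=imaging.get_image("wrist");cv2.imwrite("pics/w6.png",im)
E
```

```text
t: 13.65
ee_pos: [560.9, 305.1, 21.4]
orientation: [-0.004, 3.127, 0.012]
ft_force: [0.5, -0.1, -0.1]
width: 35.6
t 13.65 pos [560.9 305.1  21.4] press [-371.6  106.7   21.4] yawx -3.139 tilt [ 0.014  0.007 -1.   ] F [ 0.5 -0.1 -0.1] w 35.6 q6 -1.09
d tool [ 0.9 -1.1  0.3]
turn 0.003
```

View pics/w6.png

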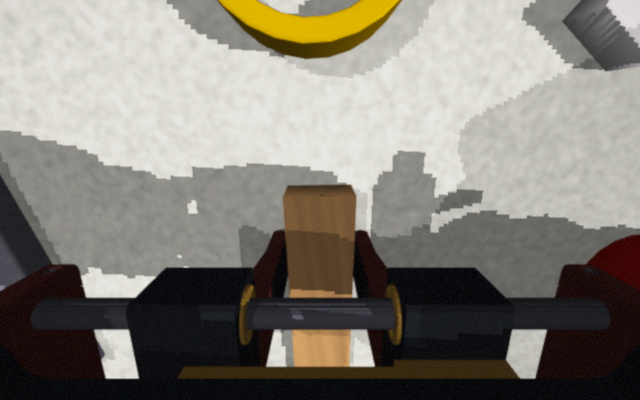

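```bash
python3 - <<'E'
from h import *
C=cam("wrist")
for q in((285,197),(355,197)):print(onz("wrist",q,25,C))
for q in((288,187),(354,187)):print(onz("wrist",q,0,C))
o=ctrl.get_obs();print(o["ee_pos"])
im=cv2.imread("pics/w6.png");cv2.imwrite("pics/w6c.png",cv2.resize(im[170:300,260:380],None,fx=4,fy=4))
E
python3 -m crank '[{"travel":[0,0,-0.2],"turn":0},{"travel":[0,0,-0.5],"turn":0},{"travel":[0,0,-0.6],"turn":0},{"travel":[0,0,-0.3],"turn":0},{"travel":[0,0,0],"turn":0}]' -1
python3 -c "
from h import *
st(P(-270,0,110),1.833)"
```

```text
[523.76084098 288.69074155  25.        ]
[523.78851175 322.68338607  25.        ]
[524.98692207 287.73549495   0.        ]
[525.00733119 325.15157443   0.        ]
[560.89273066 305.05009567  21.32289197]
t: 14.2
ee_pos: [559.2, 304.1, 104.9]
orientation: [-0.004, 3.129, 0.01]
ft_force: [-0.8, 0.1, -0.9]
width: 35.6
t 14.2 pos [559.2 304.1 104.9] press [-371.2  104.8  104.9] yawx -3.139 tilt [ 0.013  0.007 -1.   ] F [-0.8  0.1 -0.9] w 35.6 q6 -1.09
d tool [  75.3 -124.6   -6.9]
turn 1.311
```

View pics/w6c.png

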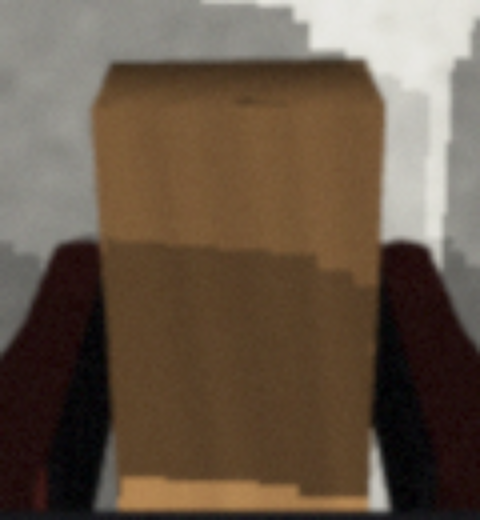

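```bash
python3 -m crank '[{"travel":[0,0,0],"turn":1},{"travel":[0,0,0],"turn":1},{"travel":[0,0,0],"turn":1},{"travel":[0,0,0],"turn":1},{"travel":[0,0,0],"turn":1},{"travel":[0,0,0],"turn":1},{"travel":[0,0,0],"turn":1},{"travel":[0,0,0],"turn":1},{"travel":[0,0,0],"turn":1},{"travel":[0,0,0],"turn":1},{"travel":[0,0,0],"turn":1},{"travel":[0,0,0],"turn":1},{"travel":[0,0,0],"turn":1},{"travel":[0,0,0],"turn":0}]' -1
python3 -c "
from h import *
st(P(-236,0,70),1.833)"
```

```text
t: 15.6
ee_pos: [552.7, 300.7, 91.6]
orientation: [-1.964, -2.451, 0.002]
ft_force: [-0.2, 0.1, -0.8]
width: 35.7
t 15.6 pos [552.7 300.7  91.6] press [-369.5   97.6   91.6] yawx 1.7905 tilt [-0.001 -0.001 -1.   ] F [-0.2  0.1 -0.8] w 35.7 q6 0.26
d tool [-137.5  -91.9   21.7]
turn -0.042
```

```bash
python3 -m crank '[{"travel":[-0.4,-0.3,0],"turn":-0.2},{"travel":[-0.4,-0.3,0],"turn":-0.2},{"travel":[-0.4,-0.3,0],"turn":0},{"travel":[-0.4,-0.3,0],"turn":0},{"travel":[-0.4,-0.3,0],"turn":0},{"travel":[-0.4,-0.3,0],"turn":0},{"travel":[0,0,0],"turn":0}]' -1
python3 - <<'E'
from h import *
st(P(-236,0,60),1.833)
cv2.imwrite("pics/s7.png",imaging.get_image("scene"))
cv2.imwrite("pics/w7.png",imaging.get_image("wrist"))
E
```

```text
t: 16.3
ee_pos: [491.9, 157.2, 87.3]
orientation: [-1.882, -2.512, 0.008]
ft_force: [-0.9, 0.8, -1.0]
width: 35.9
t 16.3 pos [491.9 157.2  87.3] press [-246.7    1.8   87.3] yawx 1.8557 tilt [-0.006 -0.002 -1.   ] F [-0.9  0.8 -1. ] w 35.9 q6 0.0
d tool [-10.6  -1.9  27.3]
turn 0.023
```

View pics/s7.png

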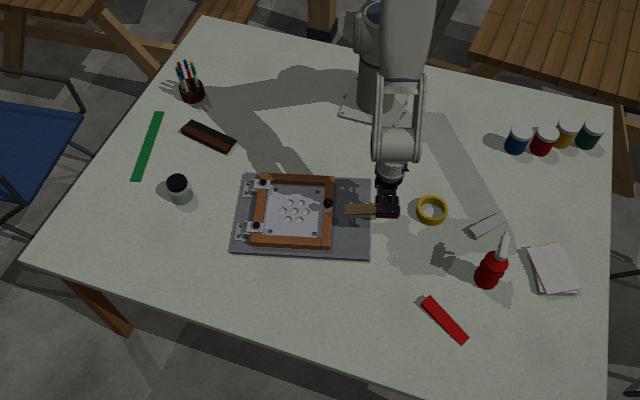

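View pics/w7.png

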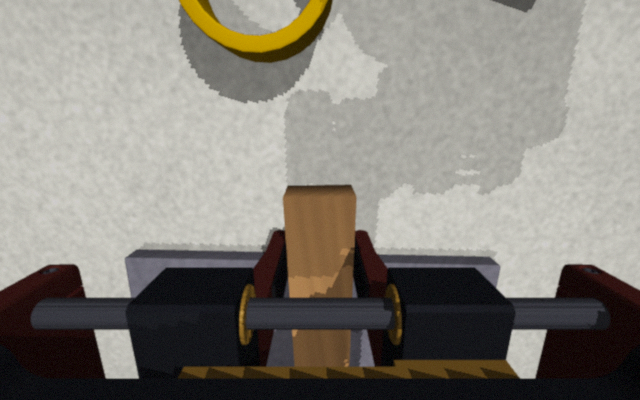

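```bash
python3 -m crank '[{"travel":[-0.06,-0.03,0.3],"turn":0.2},{"travel":[-0.06,0,0.3],"turn":0},{"travel":[0,0,0.2],"turn":0},{"travel":[0,0,0],"turn":0}]' -1
python3 - <<'E'
from h import *
st(P(-236,0,39.5),1.833)
s=imaging.get_image("scene")
cv2.imwrite("pics/s8.png",cv2.resize(s[165:265,300:430],None,fx=6,fy=6,interpolation=cv2.INTER_CUBIC))
E
```

```text
t: 16.8
ee_pos: [497.9, 157.0, 46.9]
orientation: [1.901, 2.499, 0.004]
ft_force: [-0.6, 0.2, -0.7]
width: 35.6
t 16.8 pos [497.9 157.   46.9] press [-244.9    7.5   46.9] yawx 1.8409 tilt [ 0.003  0.001 -1.   ] F [-0.6  0.2 -0.7] w 35.6 q6 0.01
d tool [-8.8 -7.6  7.4]
turn 0.008
```

View pics/s8.png

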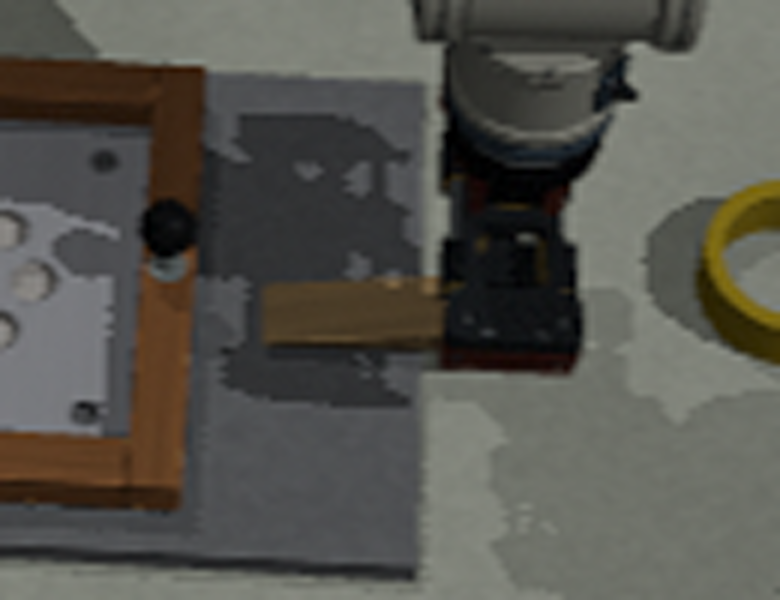

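```bash
python3 -m crank '[{"travel":[-0.08,-0.08,0.04],"turn":0},{"travel":[0,-0.05,0.05],"turn":0},{"travel":[0,0,0.03],"turn":0}]' -1
python3 - <<'E'
from h import *
print("tip before",toP(onz("scene",(265/6+300-.4,315/6+165-.4),26)))
print("front rail top edge",toP(onz("scene",(195/6+300-.4,280/6+165-.4),49)))
st(P(-236,0,39.5),1.833)
E
```

```text
t: 17.15
ee_pos: [493.6, 152.2, 42.1]
orientation: [1.898, 2.5, 0.008]
ft_force: [-0.4, -0.0, -0.7]
width: 36.2
tip before [-128.68427727   11.26533633   26.        ]
front rail top edge [-91.50902163   6.70255067  49.        ]
t 17.15 pos [493.6 152.2  42.1] press [-241.3    2.1   42.1] yawx 1.8426 tilt [ 0.005  0.002 -1.   ] F [-0.4 -0.  -0.7] w 36.2 q6 0.0
d tool [-5.3 -2.2  2.6]
turn 0.01
```

```bash
python3 -m crank '[{"travel":[0,0,0.05],"turn":0},{"travel":[0,0,0.03],"turn":0}]' -1
python3 -c "
from h import *
st(P(-236,0,39.5),1.833)"
```

```text
t: 17.35
ee_pos: [494.3, 152.4, 38.8]
orientation: [1.897, 2.499, 0.01]
ft_force: [-2.1, 0.4, 10.0]
width: 36.0
t 17.35 pos [494.3 152.4  38.8] press [-241.4    2.9   38.8] yawx 1.8427 tilt [ 0.007  0.003 -1.   ] F [-2.1  0.4 10. ] w 36.0 q6 0.0
d tool [-5.3 -2.9 -0.7]
turn 0.01
```

```bash
python3 -m crank '[{"travel":[-0.12,-0.02,0],"turn":0},{"travel":[-0.12,-0.02,0],"turn":0},{"travel":[-0.12,0,0],"turn":0},{"travel":[-0.12,0,0],"turn":0}]' -1
python3 -c "
from h import *
st(P(-165,0,39.5),1.833)"
```

```text
t: 17.75
ee_pos: [499.4, 128.1, 39.1]
orientation: [1.896, 2.499, 0.012]
ft_force: [0.2, 1.1, 0.2]
width: 36.0
t 17.75 pos [499.4 128.1  39.1] press [-216.6    1.5   39.1] yawx 1.8436 tilt [ 0.008  0.003 -1.   ] F [0.2 1.1 0.2] w 36.0 q6 -0.05
d tool [-51.5  -2.1  -0.5]
turn 0.011
```

```bash
python3 -m crank '[{"travel":[-0.12,-0.01,0.01],"turn":0},{"travel":[-0.12,0,0.01],"turn":0},{"travel":[-0.12,0,0.01],"turn":0},{"travel":[-0.06,0,0.01],"turn":0},{"travel":[0,0,0],"turn":0}]' -1
python3 - <<'E'
from h import *
st(P(-165,0,39.5),1.833)
s=imaging.get_image("scene")
cv2.imwrite("pics/s9.png",cv2.resize(s[165:265,300:430],None,fx=6,fy=6,interpolation=cv2.INTER_CUBIC))
E
```

```text
t: 18.25
ee_pos: [507.0, 106.4, 39.3]
orientation: [1.901, 2.494, 0.019]
ft_force: [0.4, 0.2, -0.7]
width: 35.5
t 18.25 pos [507.  106.4  39.3] press [-193.6    3.3   39.3] yawx 1.8392 tilt [ 0.012  0.006 -1.   ] F [ 0.4  0.2 -0.7] w 35.5 q6 -0.09
d tool [-28.6  -3.4  -0.4]
turn 0.006
```

View pics/s9.png

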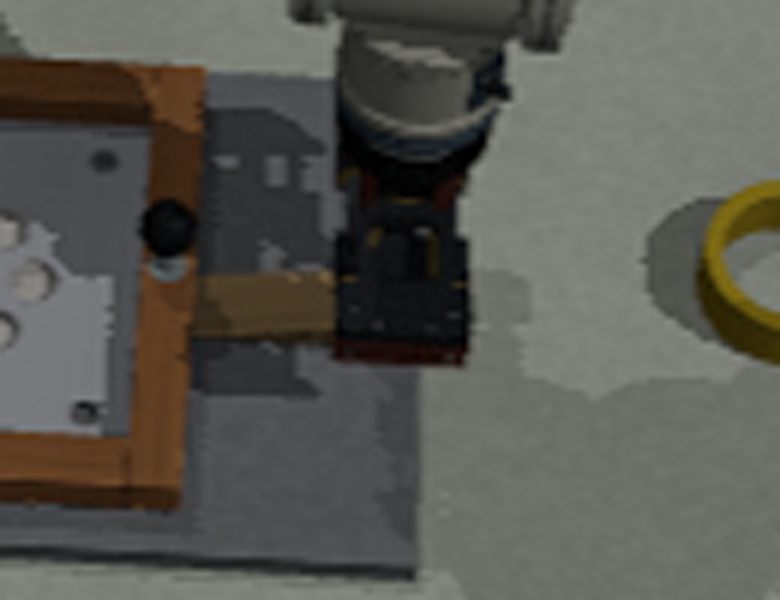

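```bash
python3 -m crank '[{"travel":[-0.07,-0.03,0.02],"turn":0},{"travel":[-0.07,-0.02,0.02],"turn":0},{"travel":[-0.06,0,0.02],"turn":0}]' -1
python3 -c "
from h import *
st(P(-165,0,39.5),1.833)"
```

```text
t: 18.6
ee_pos: [509.2, 99.0, 39.1]
orientation: [1.904, 2.492, 0.029]
ft_force: [-3.8, 12.4, 13.2]
width: 36.0
t 18.6 pos [509.2  99.   39.1] press [-186.     3.4   39.1] yawx 1.8365 tilt [ 0.015  0.011 -1.   ] F [-3.8 12.4 13.2] w 36.0 q6 -0.11
d tool [-21.   -3.5  -0.6]
turn 0.004
```

```bash
python3 -m crank '[{"travel":[-0.08,0,0],"turn":0},{"travel":[-0.08,0,0],"turn":0},{"travel":[-0.08,0,0],"turn":0}]' -1
python3 -c "
from h import *
st(P(-165,0,39.5),1.833)"
```

```text
t: 18.9
ee_pos: [511.3, 89.6, 39.4]
orientation: [1.906, 2.494, 0.031]
ft_force: [-2.2, 6.9, 1.4]
width: 35.9
t 18.9 pos [511.3  89.6  39.4] press [-176.3    3.    39.4] yawx 1.8366 tilt [ 0.014  0.014 -1.   ] F [-2.2  6.9  1.4] w 35.9 q6 -0.14
d tool [-11.3  -3.1  -0.3]
turn 0.004
```

```bash
python3 -m crank '[{"travel":[-0.08,0,0],"turn":0},{"travel":[-0.08,0,0],"turn":0}]' -1
python3 - <<'E'
from h import *
st(P(-165,0,39.5),1.833)
s=imaging.get_image("scene")
cv2.imwrite("pics/s10.png",cv2.resize(s[165:265,300:430],None,fx=6,fy=6,interpolation=cv2.INTER_CUBIC))
cv2.imwrite("pics/w10.png",imaging.get_image("wrist"))
st()
E
```

```text
t: 19.1
ee_pos: [512.8, 83.0, 39.2]
orientation: [1.907, 2.495, 0.031]
ft_force: [-2.5, 7.5, 3.0]
width: 35.6
t 19.1 pos [512.8  83.   39.2] press [-169.6    2.7   39.2] yawx 1.8365 tilt [ 0.013  0.015 -1.   ] F [-2.5  7.5  3. ] w 35.6 q6 -0.16
d tool [-4.6 -2.8 -0.4]
turn 0.004
t 19.2 pos [512.8  82.6  39.2] press [-169.2    2.7   39.2] yawx 1.8364 tilt [ 0.013  0.015 -1.   ] F [-1.6  4.5  2.3] w 35.5 q6 -0.16
```

View pics/s10.png

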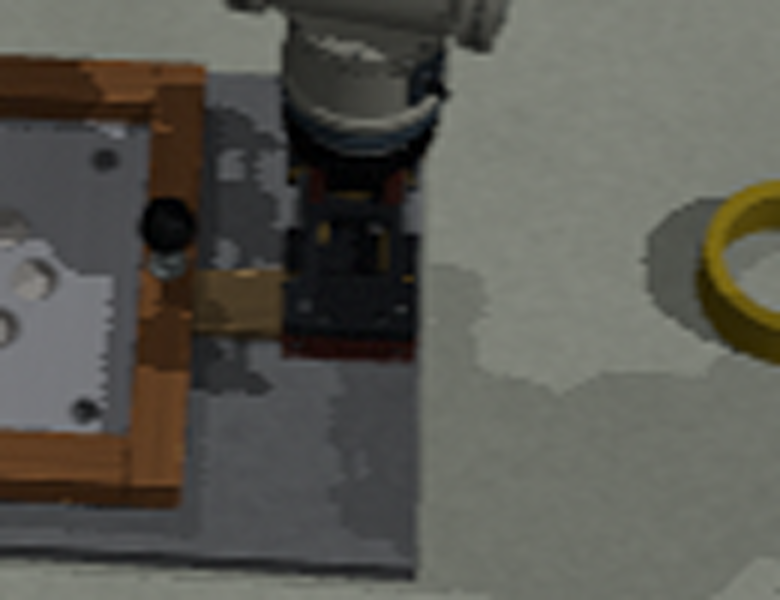

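View pics/w10.png

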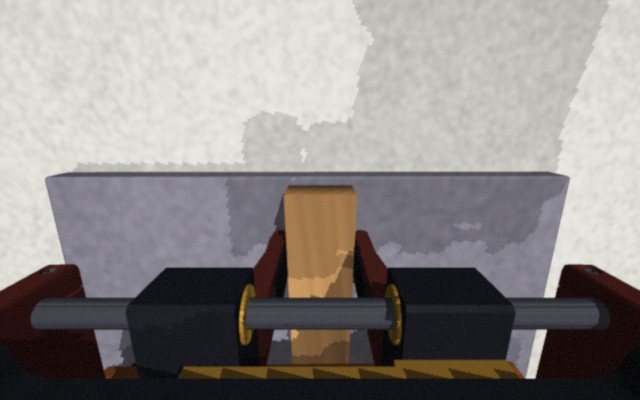

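```bash
python3 -m crank '[{"travel":[-0.07,0,0],"turn":0},{"travel":[-0.03,0,0],"turn":0},{"travel":[0,0,0],"turn":0}]' -1
python3 - <<'E'
from h import *
st(P(-165,0,39.5),1.833)
s=imaging.get_image("scene");cv2.imwrite("pics/s11f.png",s)
st()
b=cv2.resize(s[165:265,300:430],None,fx=6,fy=6,interpolation=cv2.INTER_CUBIC)
cv2.imwrite("pics/s11.png",b)
a=cv2.imread("pics/s9.png")
g=lambda i:cv2.cvtColor(i,6).astype(np.float32)
for nm,(x0,y0,x1,y1) in {"corner":(120,440,195,520),"knob":(135,190,205,255),"ctrl board corner":(380,540,440,600)}.items():
    A,B=g(a),g(b);T=A[y0:y1,x0:x1];S=B[y0-18:y1+18,x0-18:x1+18]
    S=S if S.shape[0]>T.shape[0] else B
    r=cv2.matchTemplate(S,T,cv2.TM_CCOEFF_NORMED);_,v,_,l=cv2.minMaxLoc(r);print(nm,round(v,3),(l[0]-18)/6,(l[1]-18)/6)
for th in(.006,.0118,.0196):
    for y,l in((130,"corner"),(0,"knob")):
        if y: f=lambda t:P(165-255*np.cos(t)+0*t,y,36.5+255*np.sin(t))
        else: f=lambda t:P(165-245.6*np.cos(t+.1946),0,36.5+245.6*np.sin(t+.1946))
        print(th,l,(proj("scene",f(th))-proj("scene",f(0))).round(2))
E
```

```text
t: 19.5
ee_pos: [513.5, 79.2, 39.1]
orientation: [-1.907, -2.495, -0.032]
ft_force: [0.4, -1.3, 1.7]
width: 36.0
t 19.5 pos [513.5  79.2  39.1] press [-165.7    2.5   39.1] yawx 1.8366 tilt [ 0.012  0.017 -1.   ] F [ 0.4 -1.3  1.7] w 36.0 q6 -0.17
d tool [-0.7 -2.5 -0.4]
turn 0.004
t 19.55 pos [513.6  79.2  39.1] press [-165.7    2.5   39.1] yawx 1.8365 tilt [ 0.012  0.017 -1.   ] F [-0.4  2.5  3.2] w 35.3 q6 -0.17
corner 0.941 0.0 -0.16666666666666666
knob 0.978 -0.16666666666666666 -0.5
ctrl board corner 0.974 -0.16666666666666666 0.0
0.006 corner [ 0.   -0.24]
0.006 knob [-0.09 -0.27]
0.0118 corner [ 0.01 -0.48]
0.0118 knob [-0.18 -0.52]
0.0196 corner [ 0.  -0.8]
0.0196 knob [-0.31 -0.87]
```

View pics/s11.png

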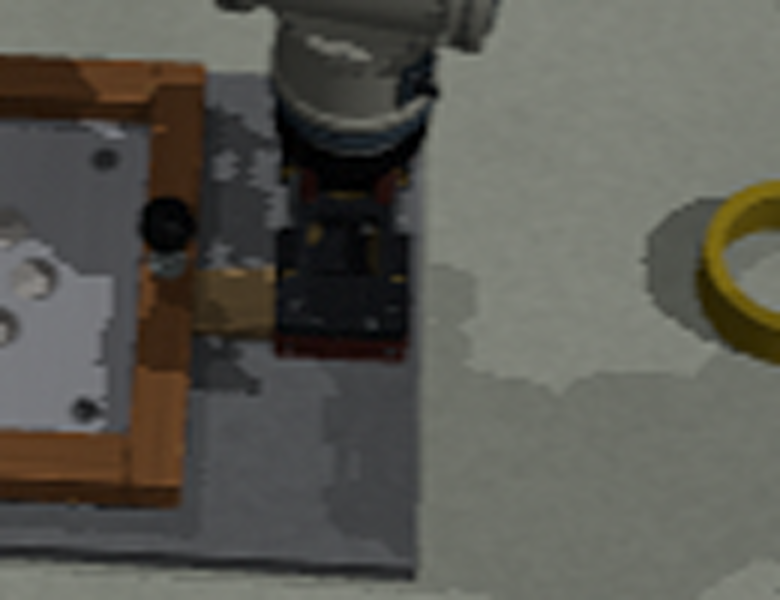

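```bash
python3 -m crank '[{"travel":[0,0,0.01],"turn":0},{"travel":[0,0,0.01],"turn":0}]' -1
python3 - <<'E'
from h import *
st()
a=cv2.imread("pics/s0.png") if False else cv2.imread("pics/s4.png")
ims=[imaging.get_image("scene").astype(np.float32) for _ in range(3)]
w=imaging.get_image("wrist");cv2.imwrite("pics/w12.png",w)
st()
b=np.mean(ims,0).astype(np.uint8)
up=lambda i:cv2.cvtColor(cv2.resize(i,None,fx=10,fy=10,interpolation=cv2.INTER_CUBIC),6)
A,B=up(a),up(b)
for nm,(x0,y0,x1,y1) in {"knob":(322,196,335,209),"knob2":(324,196,333,204),"corner":(318,238,334,252),"ctrl":(362,252,374,263),"rail":(300,236,332,252)}.items():
    T=A[y0*10:y1*10,x0*10:x1*10];S=B[y0*10-25:y1*10+25,x0*10-25:x1*10+25]
    r=cv2.matchTemplate(S,T,cv2.TM_CCOEFF_NORMED);_,v,_,l=cv2.minMaxLoc(r);print(nm,round(v,3),(l[0]-25)/10,(l[1]-25)/10)
E
```

```text
t: 19.75
ee_pos: [513.6, 79.2, 39.0]
orientation: [-1.907, -2.495, -0.032]
ft_force: [-1.4, 1.6, 9.8]
width: 35.7
t 19.75 pos [513.6  79.2  39. ] press [-165.7    2.6   39. ] yawx 1.8367 tilt [ 0.011  0.017 -1.   ] F [-1.4  1.6  9.8] w 35.7 q6 -0.17
t 19.95 pos [513.6  79.2  39.1] press [-165.7    2.5   39.1] yawx 1.8366 tilt [ 0.012  0.017 -1.   ] F [-1.6  1.9  9. ] w 35.7 q6 -0.17
knob 0.893 0.3 -0.7
knob2 0.952 0.1 -0.6
corner 0.941 0.0 -0.2
ctrl 0.986 0.1 0.0
rail 0.947 0.1 -0.3
```

```bash
python3 - <<'E'
from h import *
a=cv2.imread("pics/s4.png");b=cv2.imread("pics/s11f.png")
for nm,i in(("rest",a),("now",b)):
    h=cv2.cvtColor(i,cv2.COLOR_BGR2HSV);m=cv2.inRange(h,(3,110,30),(22,255,255))
    # lower boundary of rail per column & subpixel count
    cols=range(256,330);L=[np.nonzero(m[225:262,c])[0].max()+225 if m[225:262,c].any() else -1 for c in cols]
    print(nm,np.array(L))
    k=cv2.inRange(h[190:212,318:340],(0,0,0),(180,255,40));mm=cv2.moments(k,True);print("knob",mm["m10"]/mm["m00"]+318,mm["m01"]/mm["m00"]+190,mm["m00"])
L=None
E
```

```text
rest [245 245 245 245 245 245 245 245 246 246 246 246 246 246 246 246 246 246
 246 246 246 246 246 246 246 246 247 247 247 247 247 247 247 247 247 247
 247 247 247 247 247 247 247 247 248 248 248 248 248 248 248 248 248 248
 248 248 248 248 248 248 248 248 249 249 248 249 249 249 249 249 249 249
 249 248]
knob 328.25233644859816 198.85046728971963 107.0
now [245 245 245 245 245 245 245 245 245 245 246 246 246 246 246 246 246 246
 246 246 246 246 246 246 246 246 246 246 246 246 246 247 247 247 247 247
 247 247 247 247 247 247 247 247 247 247 247 247 247 247 247 248 248 248
 248 248 248 248 248 248 248 248 248 248 248 248 248 248 248 248 249 249
 248 248]
knob 329.5447154471545 201.1219512195122 123.0
```

The lower edge of the near rail has moved about 0.44 px near the front, which gives roughly 0.011 rad. The advance of the wedge gives about 2.9 mm, and the knob shift agrees. Handing in.

```bash
python3 - <<'E'
from h import *
from workcell import workorder
st();print(workorder.close_job());st()
E
```

```text
t 19.95 pos [513.6  79.2  39.1] press [-165.7    2.5   39.1] yawx 1.8366 tilt [ 0.012  0.017 -1.   ] F [-1.6  1.9  9. ] w 35.7 q6 -0.17
the job is handed in; nothing more can be done
None
the job is handed in; nothing more can be done
```

I set the print gap: the frame stands about 3 mm off its pads on the wedge, which is still gripped, and the job is handed in. No verdict was reported.

- **Lowering:** I took the frame down by its knob along the arc at about 0.4 rad/s. It landed on the pads with about 22 N at the wrist, and I then let go of it.
- **Wedging:** I gripped the beech wedge by its sides, laid it on the board and pushed it straight in. It met the rail with its tip at x ≈ -69 mm, as calculated, and I stopped with the tip at about -49 mm, some 3 mm left or right of the middle.

**Last checks**
- **Lift:** the wedge's advance gives 2.9 mm. The near rail's lower edge moved about 0.44 px, or 0.011 rad, and the knob's shift gave 0.5 to 0.6 px, or 0.011 to 0.014 rad.
- **Grip and load:** the jaws stand at 35.7 mm on the 36 mm wedge, which had not slipped. The wrist reads about 9 N upward, so the wedge is pressed onto the board.

**Disagreements**
- Matching the frame's corner between pictures gave only 0.2 px, or about 0.005 rad, which would be too low. I trusted the rail edge and the wedge's advance instead. A colour-based centroid of the knob was spoiled by shadow, so I left it out.
- The tool leans about 0.02 rad, within the 0.06 rad allowed for the wedge.
- I did not measure the tape, jar, spray bottle or squeegee again at the end. The arm never touched them, and the scene pictures during the job showed none of them moved.

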